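Sort keyed padlocks into the hand-over rack beside their own keys

TASK

The four padlocks in the wooden keying rack have just been keyed for a customer. Move them one after another to the hand-over rack so that the row stands in the same order as its keys: each padlock upright, shackle up, down on the floor of the pocket of the stall that holds the key and tag of its own colour. Set each one down rather than drop it, and leave the oil bottle and the brass cylinder where they stand.

Things in the scene. Friction and masses are not known exactly. Their poses are not given: they have to be found in the camera images.
- lock_red: red padlock, white label on each broad face; plastic body 20 mm thick (own x), 38 mm wide (own y), 46 mm tall. Origin: centre of its underside, z up. Steel shackle on top: 6 mm round bar, a U in own y-z, 28 mm wide outside, crown 74 mm above the underside. 0.1 to 0.17 kg. Own yaw and yaw + 180 degrees look alike.
- lock_yellow: yellow padlock, white label on each broad face; plastic body 20 mm thick (own x), 38 mm wide (own y), 46 mm tall. Origin: centre of its underside, z up. Like the others it starts upright, shackle up, in one of four nests (25 by 43 mm, 10 mm deep, floor 8 mm above the bench) of the fixed beech keying rack.
- lock_blue: blue padlock, white label on each broad face; plastic body 20 mm thick (own x), 38 mm wide (own y), 46 mm tall. Origin: centre of its underside, z up. The four start in any order in the keying rack: a block 56 by 270 mm, 18 mm tall, the row along the padlocks' own y, 66 mm apart.
- lock_green: green padlock, white label on each broad face; plastic body 20 mm thick (own x), 38 mm wide (own y), 46 mm tall. Origin: centre of its underside, z up. Grip a padlock from above by its flat broad faces, across its thickness (fingers in front of and behind the row), 20 to 46 mm above its underside.
- stall_red: fixed grey stall with the red-headed key and red tag: open-topped pocket, inside 36 mm (own x) by 56 mm (own y), walls 3 mm thick. Origin: centre of its underside, 6 mm above the bench; pocket floor 5 mm, wall tops 15 mm above it. In front of the pocket (own -x, 21 to 77 mm out) is a low shelf with the key (24 mm round plastic head) and tag (42 by 22 mm), fixed, all below 10 mm.
- stall_yellow: fixed grey stall with the yellow-headed key and yellow tag: open-topped pocket, inside 36 mm (own x) by 56 mm (own y), walls 3 mm thick. Origin: centre of its underside, 6 mm above the bench; pocket floor 5 mm, wall tops 15 mm above it. The four stalls stand side by side along own y, 66 mm apart, in any order, all at one yaw, on a fixed aluminium rail.
- stall_blue: fixed grey stall with the blue-headed key and blue tag: open-topped pocket, inside 36 mm (own x) by 56 mm (own y), walls 3 mm thick. Origin: centre of its underside, 6 mm above the bench; pocket floor 5 mm, wall tops 15 mm above it. A padlock stands in the pocket with its width (own y) along the stall's own y, either way round.
- stall_green: fixed grey stall with the green-headed key and green tag: open-topped pocket, inside 36 mm (own x) by 56 mm (own y), walls 3 mm thick. Origin: centre of its underside, 6 mm above the bench; pocket floor 5 mm, wall tops 15 mm above it. A padlock standing on the pocket floor has its underside 11 mm above the bench.
- oil_bottle: small white plastic oil bottle with an orange cap, 36 mm across, 85 mm tall, standing loose beyond the racks; bystander. Origin: centre of its underside.
- euro_cylinder: brass door-lock cylinder standing loose on its end, 62 mm tall, keyhole-shaped from above: 17 mm round barrel with a 10 mm wide web that reaches 24.5 mm from the barrel's axis along own +x; stands beyond the racks; bystander. Origin: on the barrel's axis, at the bench.
Things that resemble listed ones, but are neither listed nor needed, are in the scene too. Leave any black or purple look-alike of the lock_red alone.

How it is judged:
At the end, for the whole second after the job is handed in: Each of the four padlocks stands at rest in the pocket of the stall of its own colour: its underside centre within 15 mm of the pocket's centre seen from above, 2 to 8.5 mm above the stall's origin (the floor is at 5 mm), upright within 0.12 rad, slower than 0.02 m/s and 0.2 rad/s, released (horizontal distance between lock_red and stall_red below 0.015 m and z of lock_red in the frame of stall_red between 0.002 and 0.0085 m and angle between each of lock_red, lock_yellow, lock_blue, lock_green's own z axis and vertical below 0.12 rad and linear speed of each of lock_red, lock_yellow, lock_blue, lock_green below 0.02 m/s and angular speed of each of lock_red, lock_yellow, lock_blue, lock_green below 0.2 rad/s and horizontal distance between lock_yellow and stall_yellow below 0.015 m and z of lock_yellow in the frame of stall_yellow between 0.002 and 0.0085 m and horizontal distance between lock_blue and stall_blue below 0.015 m and z of lock_blue in the frame of stall_blue between 0.002 and 0.0085 m and horizontal distance between lock_green and stall_green below 0.015 m and z of lock_green in the frame of stall_green between 0.002 and 0.0085 m); the robot touches nothing.
It fails at once if a padlock is dropped or knocked: it moves faster than 0.7 m/s while the fingers do not touch it (a free fall of about 25 mm) ((contact force between lock_red and the fingers below 0.05 N and linear speed of lock_red above 0.7 m/s) or (contact force between lock_yellow and the fingers below 0.05 N and linear speed of lock_yellow above 0.7 m/s) or (contact force between lock_blue and the fingers below 0.05 N and linear speed of lock_blue above 0.7 m/s) or (contact force between lock_green and the fingers below 0.05 N and linear speed of lock_green above 0.7 m/s)).
It fails at once if the oil bottle is moved more than 30 mm (distance of oil_bottle from where it was at the start of the episode above 0.03 m).
It fails at once if the brass cylinder is moved more than 30 mm (distance of euro_cylinder from where it was at the start of the episode above 0.03 m).
It also fails if it takes over 112 s, if anything falls off the work surface, if the arm or the gripper's body presses on something with over 40 N, if the wrist force passes 120 N, or if a joint passes its speed limit or range.

ROBOT

A 6-joint arm with a two-finger parallel gripper is mounted at the origin on the work surface. World frame = base frame: x ahead of the robot, y to its left, z up, the work surface at z = 0. Lengths are in m, angles in rad, forces in N, time in s.
With the tool pointing down it reaches from about 0.3 to 0.75 m from the base axis. Payload 8.5 kg.
Tool frame: the origin (TCP) lies on the centre line of the jaws, within the pads' length; the fingertips stand ahead of it and the grasp point (between the pads) is the TCP (arm.tip_extent is the z of the fingertips in the tool frame, in m); z points along the fingers, y is the line along which they close (so a half turn about z gives the same grasp; the last joint's range is limited). The gripper opens to 88 mm and grips with 3 to 60 N. Pads are 18 mm wide; open, the fingers measure 123 mm over their backs; the gripper's body (75 mm by 187 mm) begins 45 mm behind the grasp point.
Start: joints at [1.064, 0.381, 1.297, -0, 1.464, -0.215], TCP at [0.158, 0.527, 0.258] pointing down, gripper open.
Joint ranges: [-3.11, 3.11], [-0.89, 2.33], [0.22, 2.48], [-1.42, 4.56], [0.17, 2.85], [-2.88, 2.88]. Speed limits (rad/s): [2.39, 2.39, 3.14, 3.14, 3.14, 3.14].

INTERFACE

Orientations are given as a rotation vector (axis times angle).
In Python, from plant import arm, eyes, ticket, nets gives the robot as it stands.
- The arm moves only by the tool jog_arm, never from a script. Its argument "motion" is a list of rows, each a list of 7 numbers: the opening, from -1 (shut) to 1 (fully open), then the shift along the tool's x, y, z in m, then the turn, a rotation vector about the tool's x, y, z in rad. A call has exactly 8 rows; each row shifts and turns the commanded pose from where the row before left it, along the tool's axes as they then stand; what a row does not reach is not made up. A row lasts 1/12 s, in which the tool goes at most 41.7 mm and 7.16 degrees, less where a joint would pass 70% of its speed; a pose out of reach is approached as far as the arm can. A call with a gripper value outside its range is refused whole. The fingers move at their own pace and stop on an object; the grip force is fixed at half the most. Time passes only in rows, so rows that do not move let the fingers close, or fill a call up. It gives the time, the measured TCP pose, the force, the opening and the grip force at its end, in the units of the state.
- arm.sense(): the state, without advancing time (a new reading comes with each control period).
- eyes.snapshot(name): name is "side" or "top" or "wrist"; returns a dict with "image" (420x560x3 uint8, red, green, blue), "z_map" (420x560 float32, m along the optical axis (not along the pixel's ray), 0 where there is no reading), "fx", "fy", "cx", "cy" (pixels), "pose" (4x4, takes a point from camera to world coordinates); the wrist camera has in their place "mount" (4x4, takes a point from camera to tool coordinates, whose origin is the TCP and whose axes are the flange's). Camera axes: x right, y down, z forward; pixel columns grow to the right and rows downward; lengths in m; the calibration is good to about 2 mm. A picture is of the moment at which its call begins: read the wrist's pose just before it.
- ticket.finish_job(): hands the job in; it is judged then, once.
Trained networks look in a picture, given as the dict that the camera call returned (one of the last four; its "shot" number tells which), for a name from the list of things; names that differ only in an ending like _2 or _b are one class to them, and where a whole thing is asked for, a point or a joint stands for the part that bears it (a point fixed in the world has none). Each returns a list of dicts, best first, with "confidence" (0 to 1); they miss things now and then, are a little off and sometimes report something else, mostly with a low value. They report only what shows in the picture. A call takes as long as a camera call. They do not tell look-alikes from the thing itself.
- nets.find_in(picture, label): "rect" ([left, top, right, bottom] in pixels, round what is visible of it).
- nets.silhouettes(picture, label): "region" (420x560 bool, what is visible of it) and "rect" ([left, top, right, bottom] in pixels, round what is visible of it).
- nets.pinpoint(picture, label): "centre" ([row, column] in pixels: a listed point, or the origin of a listed thing).
The state is a dict: "clock": time; "q": joint angles; "dq": joint speeds; "joint_torque": joint torques, N m; "tcp_pos": TCP position; "tool_rot": TCP orientation; "contact_force": force on the tool from outside, world axes, zero at the start; "torque": the same for the moment, N m; "opening": finger opening in m; "grasp_force": force on a finger pad.
Only numpy, scipy, OpenCV 4.12 (cv2) and the standard library are available. Lean on these libraries where they do the work, as an engineer would, in place of code of your own. Each camera call takes 0.05 s, during which the arm holds its last target. There are 200 camera calls.

## Working session

There is one attempt and no reset: what is moved stays moved. The work goes in short steps, Python scripts to look and compute and a tool call to move; the robot and the scene stay as the last step left them, time stands still between calls to the robot, and variables do not carry over. Pictures are saved under pics/ and viewed, at most 14 in all, crops included, and the job is handed in when it is done.

Besides the shell and the picture viewer there is one more tool, called after "Call:" as name([rows], argument=value, ...), one row to a line, values as JSON. jog_arm: Moves the arm, as the interface text tells. Its arguments: {"type":"object","properties":{"motion":{"type":"array","items":{"type":"array","items":{"type":"number"}}}},"required":["motion"]}

```bash
mkdir -p pics; ls; cat > h.py <<'E'
import numpy as np, cv2
from scipy.spatial.transform import Rotation as R
from plant import arm, eyes, ticket, nets
np.set_printoptions(precision=4,suppress=True)
def world(p,u,v,T=None,z=None):
    z=p["z_map"][int(round(v)),int(round(u))] if z is None else z
    c=np.array([(u-p["cx"])/p["fx"]*z,(v-p["cy"])/p["fy"]*z,z,1.])
    return ((p["pose"] if T is None else T)@c)[:3]
def cloud(p,T=None):
    v,u=np.mgrid[:420,:560]; z=p["z_map"]
    c=np.stack([(u-p["cx"])/p["fx"]*z,(v-p["cy"])/p["fy"]*z,z,np.ones_like(z)],-1)
    w=(c@(p["pose"] if T is None else T).T)[...,:3]; w[z==0]=np.nan
    return w
def save(n,im): cv2.imwrite("pics/"+n+".png",cv2.cvtColor(im,cv2.COLOR_RGB2BGR))
def wristT():
    s=arm.sense(); T=np.eye(4); T[:3,:3]=R.from_rotvec(s["tool_rot"]).as_matrix(); T[:3,3]=s["tcp_pos"]; return T
E
python3 - <<'E'
from h import *
s=arm.sense(); print(s["tcp_pos"],s["tool_rot"],s["opening"],arm.tip_extent); print(wristT()[:3,:3])
for n in ("top","side"):
    p=eyes.snapshot(n); save(n,p["image"]); w=cloud(p)
    print(n,p["pose"][:3],p["fx"])
    for c in "red yellow blue green".split():
        for k in ("lock_","stall_"):
            for d in nets.silhouettes(p,k+c)[:5]:
                m=d["region"]; print(k+c,round(d["confidence"],2),np.round(d["rect"]),np.nanmedian(w[m],0),np.nanmax(w[m][:,2]))
p=eyes.snapshot("wrist"); save("wrist",p["image"]);print(p["mount"])
E
```

```text
pics
[0.1581 0.5265 0.2571] [-0.4566 -3.1077  0.0021] 0.08829072691186818 0.019
[[-0.9577  0.2876 -0.0007]
 [ 0.2876  0.9577 -0.0013]
 [ 0.0003 -0.0014 -1.    ]]
top [[ 0.0184 -0.9938  0.1098  0.4662]
 [-0.9998 -0.0172  0.0117 -0.0116]
 [-0.0098 -0.1099 -0.9939  0.9684]] 444.9546404916022
lock_red 0.82 [166. 166. 182. 186.] [0.6394 0.2304 0.0434] 0.0744541041441612
lock_red 0.7 [190. 222. 214. 235.] [0.5256 0.1648 0.052 ] 0.08401155875939925
lock_red 0.55 [208. 180. 226. 199.] [0.6176 0.1432 0.0439] 0.07463555587527615
lock_red 0.55 [197. 277. 216. 290.] [0.4187 0.1507 0.0441] 0.07433000324411532
lock_red 0.47 [371. 219. 405. 265.] [ 0.5144 -0.2227  0.011 ] 0.024490886849939386
stall_red 0.95 [371. 218. 405. 264.] [ 0.5157 -0.2224  0.0112] 0.024490886849939386
lock_yellow 0.45 [224. 224. 242. 242.] [0.5209 0.1024 0.0522] 0.08259105720223892
stall_yellow 0.79 [306. 212. 344. 257.] [ 0.5263 -0.0907  0.0111] 0.023776321888694385
stall_yellow 0.67 [245. 145. 263. 166.] [0.6864 0.0598 0.0569] 0.08791814052114721
lock_blue 0.58 [159. 224. 184. 232.] [0.5283 0.228  0.0521] 0.082252400121227
[... 889 characters left out ...]
91. 330. 227.] [ 0.5288 -0.0901  0.0134] 0.024410974818790288
lock_blue 0.96 [226. 311. 244. 346.] [0.5274 0.2416 0.0536] 0.08541084880695027
stall_blue 0.97 [297. 173. 341. 209.] [ 0.5226 -0.1573  0.0138] 0.02492912311243667
stall_blue 0.39 [225. 312. 246. 344.] [0.5278 0.2412 0.0532] 0.08541084880695027
lock_green 0.93 [201. 342. 226. 379.] [0.5305 0.3046 0.0524] 0.08537569574848924
stall_green 0.73 [280. 190. 327. 226.] [ 0.5307 -0.0895  0.0135] 0.024410974818790288
stall_green 0.66 [321. 140. 367. 173.] [ 0.5121 -0.2895  0.0138] 0.024879224105632813
[[ 0.0005 -0.9607 -0.2776  0.0714]
 [ 1.      0.0007 -0.0006  0.001 ]
 [ 0.0008 -0.2776  0.9607 -0.1265]
 [ 0.      0.      0.      1.    ]]
```

```bash
python3 - <<'E'
import cv2
a=cv2.imread("pics/top.png")[130:310,110:450]; a=cv2.resize(a,None,fx=2.3,fy=2.3,interpolation=cv2.INTER_CUBIC)
cv2.imwrite("pics/topc.png",a)
E
```

```text
(no output)
```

View pics/topc.png

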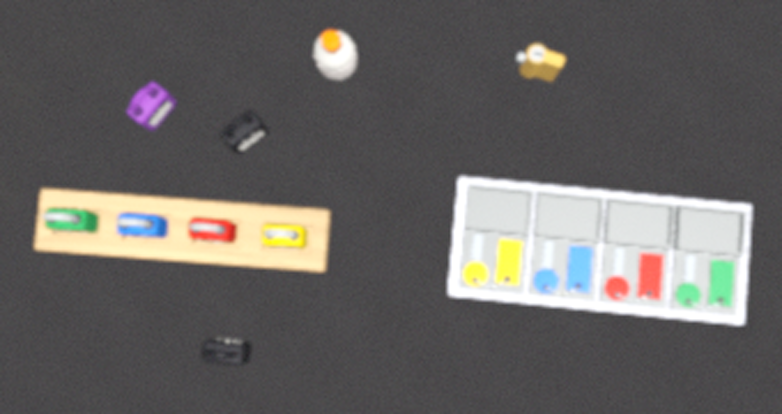

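View pics/side.png

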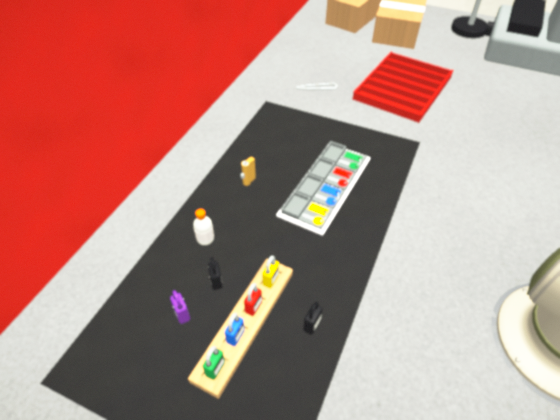

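The top crop shows the rack holding green (70,220), blue (142,225), red (212,230) and yellow (284,235). The stalls run yellow, blue, red, green from the left. The look-alikes stand outside the rack: purple (150,105) and black (245,131) and (226,351). They don't match because of their colour and place, so I leave them alone. Next I fit the poses.

```bash
cat > fit.py <<'E'
from h import *
def locks(p,w):
    hsv=cv2.cvtColor(p["image"],cv2.COLOR_RGB2HSV); H,S=hsv[...,0].astype(int),hsv[...,1]
    for c,h in dict(red=0,yellow=27,blue=107,green=70).items():
        m=(abs((H-h+90)%180-90)<12)&(S>120)&(w[...,2]>.047)&(w[...,2]<.061)&(w[...,0]>.47)&(w[...,0]<.57)&(w[...,1]>.03)
        if m.sum()<8: print(c,"none",m.sum()); continue
        q=w[m]; r=cv2.minAreaRect((q[:,:2]*1000).astype(np.float32)); print("lock",c,m.sum(),np.array(r[0]),np.array(r[1]),r[2],"ztop",np.median(q[:,2]))
def rack(p,w,box):
    x0,x1,y0,y1,z0,z1=box
    m=(w[...,0]>x0)&(w[...,0]<x1)&(w[...,1]>y0)&(w[...,1]<y1)&(w[...,2]>z0)&(w[...,2]<z1)
    q=w[m]; r=cv2.minAreaRect((q[:,:2]*1000).astype(np.float32)); print("rack",m.sum(),np.array(r[0]),np.array(r[1]),r[2],np.median(q[:,2]))
E
python3 - <<'E'
from fit import *
for n in ("top","side"):
    p=eyes.snapshot(n); w=cloud(p); print(n); locks(p,w)
    rack(p,w,(.45,.6,.03,.36,.012,.023)); rack(p,w,(.42,.6,-.36,-.03,.017,.028)); rack(p,w,(.42,.6,-.36,-.03,.004,.03))
    for n in ("oil_bottle","euro_cylinder"):
        d=nets.silhouettes(p,n)
        if d: print(n,d[0]["confidence"],np.nanmedian(w[d[0]["region"]],0))
E
```

```text
top
lock red 97 [527.8191 168.7785] [35.0251 18.8032] 86.93406677246094 ztop 0.05226453922987628
lock yellow 96 [523.0992 102.8464] [35.9643 19.2897] 86.8946533203125 ztop 0.051502470330935635
lock blue 71 [530.586  231.9836] [16.6696 32.6217] 0.17922136187553406 ztop 0.052276236912820684
lock green 52 [533.4444 297.2471] [31.1632 15.0282] 88.55137634277344 ztop 0.052484516727196395
rack 2233 [528.3952 202.7817] [271.1946  56.0726] 86.7717514038086 0.016910366980029123
rack 580 [ 517.9943 -189.6991] [260.7412  96.6697] 85.2507553100586 0.019881208357207247
rack 6239 [ 515.855 -194.374] [324.8628 164.6055] 88.48829650878906 0.010648424814696411
oil_bottle 0.66 [0.6866 0.0599 0.0573]
euro_cylinder 0.67 [ 0.6843 -0.1278  0.0512]
side
lock red 145 [525.3193 171.4492] [35.4655 17.5273] 81.075439453125 ztop 0.05420680389132371
lock yellow 144 [525.7232 134.7263] [99.4242 19.4351] 83.27332305908203 ztop 0.0541976559602903
lock blue 147 [528.0383 237.1587] [34.2286 15.4646] 81.02471160888672 ztop 0.054304451847969615
lock green 169 [532.3173 302.1953] [34.2114 15.735 ] 87.36290740966797 ztop 0.054133720679521935
rack 2826 [529.2903 201.7137] [270.541   57.7079] 86.79065704345703 0.01893338480884038
rack 692 [ 518.5565 -191.0893] [266.2315  99.6198] 85.35792541503906 0.02076334588698503
rack 4276 [ 509.7463 -194.9217] [178.5924 328.3326] 0.7430872917175293 0.01303033164594214
oil_bottle 0.64 [0.688  0.0699 0.0505]
euro_cylinder 0.87 [ 0.6854 -0.1237  0.0399]
```

Call:
jog_arm([
  [1, 0, 0, 0, 0, 0, 0.12],
  [1, 0, 0, 0, 0, 0, 0.12],
  [1, 0, 0, 0, 0, 0, 0.12],
  [1, 0, 0, 0, 0, 0, 0.12],
  [1, 0, 0, 0, 0, 0, 0.12],
  [1, 0, 0, 0, 0, 0, 0.12],
  [1, 0, 0, 0, 0, 0, 0.12],
  [1, 0, 0, 0, 0, 0, 0.12],
])

```text
clock: 1.92
tcp_pos: [0.1582, 0.5267, 0.2577]
tool_rot: [1.848, 2.541, -0.0]
contact_force: [-0.0, -0.0, -0.2]
opening: 0.0879
grasp_force: 0.0
```

Call:
jog_arm([
  [1, 0, 0, 0, 0, 0, 0.1],
  [1, 0, 0, 0, 0, 0, 0.1],
  [1, 0, 0, 0, 0, 0, 0.1],
  [1, 0, 0, 0, 0, 0, 0.1],
  [1, 0, 0, 0, 0, 0, 0],
  [1, 0, 0, 0, 0, 0, 0],
  [1, 0, 0, 0, 0, 0, 0],
  [1, 0, 0, 0, 0, 0, 0],
])

```text
clock: 2.58
tcp_pos: [0.1582, 0.5267, 0.2577]
tool_rot: [2.307, 2.132, -0.0]
contact_force: [-0.9, 0.0, -0.5]
opening: 0.0879
grasp_force: 0.0
```

Call:
jog_arm([
  [1, -0.0167, 0.0245, 0, 0, 0, 0],
  [1, -0.0167, 0.0245, 0, 0, 0, 0],
  [1, -0.0167, 0.0245, 0, 0, 0, 0],
  [1, -0.0167, 0.0245, 0, 0, 0, 0],
  [1, -0.0167, 0.0245, 0, 0, 0, 0],
  [1, -0.0167, 0.0245, 0, 0, 0, 0],
  [1, -0.0167, 0.0245, 0, 0, 0, 0],
  [1, -0.0167, 0.0245, 0, 0, 0, 0],
])

```text
clock: 3.25
tcp_pos: [0.3437, 0.3767, 0.2579]
tool_rot: [-2.308, -2.131, -0.0]
contact_force: [-0.1, 0.5, -0.7]
opening: 0.0882
grasp_force: 0.0
```

Call:
jog_arm([
  [1, -0.0167, 0.0245, 0, 0, 0, 0],
  [1, -0.0167, 0.0245, 0, 0, 0, 0],
  [1, -0.0167, 0.0245, 0, 0, 0, 0],
  [1, -0.0167, 0.0245, 0, 0, 0, 0],
  [1, -0.0167, 0.0245, 0, 0, 0, 0],
  [1, -0.0167, 0.0245, 0, 0, 0, 0],
  [1, -0.0167, 0.0245, 0, 0, 0, 0],
  [1, 0, 0, 0, 0, 0, 0],
])

```text
clock: 3.92
tcp_pos: [0.5075, 0.2443, 0.2572]
tool_rot: [2.312, 2.126, -0.0]
contact_force: [0.3, -0.8, 0.3]
opening: 0.0882
grasp_force: 0.0
```

```bash
python3 - <<'E'
from fit import *
T=wristT(); p=eyes.snapshot("wrist"); T=T@p["mount"]; w=cloud(p,T); save("w1",p["image"]); locks(p,w); rack(p,w,(.45,.6,.03,.36,.012,.023))
s=arm.sense();print(s["tcp_pos"],wristT()[:3,:3])
E
```

```text
lock red 512 [526.9615 171.2281] [37.2804 19.5505] 86.74052429199219 ztop 0.05288350567172398
lock yellow 179 [522.7569 112.4176] [23.4601 19.197 ] 86.24765014648438 ztop 0.051763479248816135
lock blue 540 [529.7505 235.7274] [37.6181 19.1142] 86.47989654541016 ztop 0.052939023603752855
lock green 538 [533.3818 300.7493] [36.9947 19.6632] 87.23374938964844 ztop 0.05287704598718765
rack 9254 [528.0528 207.1984] [260.5076  56.129 ] 86.73822784423828 0.017543696109916018
[0.5057 0.2458 0.2572] [[ 0.0828  0.9966 -0.0004]
 [ 0.9966 -0.0828 -0.0002]
 [-0.0003 -0.0003 -1.    ]]
```

View pics/w1.png

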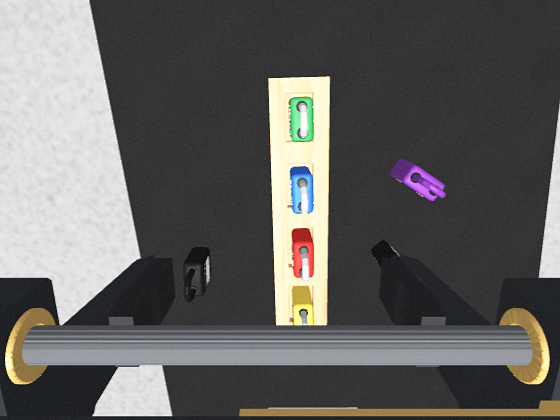

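Call:
jog_arm([
  [1, 0.02, 0.008, 0, 0, 0, 0],
  [1, 0.02, 0.008, 0, 0, 0, 0],
  [1, 0.017, 0.007, 0.02, 0, 0, 0],
  [1, 0, 0, 0.03, 0, 0, 0],
  [1, 0, 0, 0.03, 0, 0, 0],
  [1, 0, 0, 0.03, 0, 0, 0],
  [1, 0, 0, 0, 0, 0, 0],
  [1, 0, 0, 0, 0, 0, 0],
])

```text
clock: 4.63
tcp_pos: [0.5309, 0.3028, 0.1476]
tool_rot: [-2.307, -2.131, 0.003]
contact_force: [0.8, -0.3, 1.0]
opening: 0.0883
grasp_force: 0.0
```

```bash
cat > go.py <<'E'
import sys; from h import *
s=arm.sense(); M=wristT()[:3,:3]; t=np.array([float(a) for a in sys.argv[1:4]])/1000
print("tool shift mm",M.T@(t-s["tcp_pos"])*1000,"tcp",s["tcp_pos"],"yaw",np.degrees(np.arctan2(M[1,0],M[0,0])),"open",s["opening"],s["clock"])
E
python3 go.py 533.4 300.7 42
```

```text
tool shift mm [ -1.8126   2.8447 105.5571] tcp [0.5309 0.3028 0.1476] yaw 85.43897062370333 open 0.08828241214683535 4.6333
```

Call:
jog_arm([
  [1, -0.002, 0.003, 0.0, 0, 0, 0],
  [1, 0, 0, 0.02, 0, 0, 0],
  [1, 0, 0, 0.025, 0, 0, 0],
  [1, 0, 0, 0.025, 0, 0, 0],
  [1, 0, 0, 0.025, 0, 0, 0],
  [1, 0, 0, 0.01, 0, 0, 0],
  [1, 0, 0, 0, 0, 0, 0],
  [1, 0, 0, 0, 0, 0, 0],
])

```text
clock: 5.3
tcp_pos: [0.5355, 0.3003, 0.0445]
tool_rot: [2.309, 2.129, 0.003]
contact_force: [0.3, 0.0, 0.6]
opening: 0.0881
grasp_force: 0.0
```

Call:
jog_arm([
  [-1, 0, 0, 0, 0, 0, 0],
  [-1, 0, 0, 0, 0, 0, 0],
  [-1, 0, 0, 0, 0, 0, 0],
  [-1, 0, 0, 0, 0, 0, 0],
  [-1, 0, 0, 0, 0, 0, 0],
  [-1, 0, 0, 0, 0, 0, 0],
  [-1, 0, 0, 0, 0, 0, 0],
  [-1, 0, 0, 0, 0, 0, 0],
])

```text
clock: 5.97
tcp_pos: [0.5346, 0.3, 0.0427]
tool_rot: [2.31, 2.13, -0.0]
contact_force: [0.5, -0.2, -0.2]
opening: 0.0368
grasp_force: 0.0
```

Call:
jog_arm([
  [-1, 0, 0, 0, 0, 0, 0],
  [-1, 0, 0, 0, 0, 0, 0],
  [-1, 0, 0, 0, 0, 0, 0],
  [-1, 0, 0, 0, 0, 0, 0],
  [-1, 0, 0, 0, 0, 0, 0],
  [-1, 0, 0, 0, 0, 0, 0],
  [-1, 0, 0, 0, 0, 0, 0],
  [-1, 0, 0, 0, 0, 0, 0],
])

```text
clock: 6.63
tcp_pos: [0.5345, 0.3, 0.0427]
tool_rot: [-2.31, -2.13, 0.0]
contact_force: [-0.2, -0.2, -0.3]
opening: 0.0197
grasp_force: 29.8
```

Call:
jog_arm([
  [-1, 0, 0, -0.01, 0, 0, 0],
  [-1, 0, 0, -0.015, 0, 0, 0],
  [-1, 0, 0, -0.02, 0, 0, 0],
  [-1, 0, 0, -0.02, 0, 0, 0],
  [-1, 0, 0, -0.02, 0, 0, 0],
  [-1, 0, 0, -0.02, 0, 0, 0],
  [-1, 0, 0, -0.01, 0, 0, 0],
  [-1, 0, 0, 0, 0, 0, 0],
])

```text
clock: 7.3
tcp_pos: [0.5354, 0.3003, 0.1604]
tool_rot: [2.308, 2.128, 0.007]
contact_force: [-1.2, 0.1, -1.7]
opening: 0.0196
grasp_force: 29.8
```

```bash
python3 go.py 538 -291.4 150
```

```text
tool shift mm [-589.5677   50.428     9.6016] tcp [0.5354 0.3003 0.1604] yaw 85.3627514052395 open 0.019572051005068255 7.3
```

Call:
jog_arm([
  [-1, -0.015, 0.002, 0, 0, 0, 0],
  [-1, -0.025, 0.002, 0, 0, 0, 0],
  [-1, -0.03, 0.0025, 0, 0, 0, 0],
  [-1, -0.03, 0.0025, 0, 0, 0, 0],
  [-1, -0.03, 0.0025, 0, 0, 0, 0],
  [-1, -0.03, 0.0025, 0, 0, 0, 0],
  [-1, -0.03, 0.0025, 0, 0, 0, 0],
  [-1, -0.03, 0.0025, 0, 0, 0, 0],
])

```text
clock: 7.97
tcp_pos: [0.5347, 0.0771, 0.1564]
tool_rot: [-2.309, -2.128, 0.003]
contact_force: [-0.4, -0.0, -1.9]
opening: 0.0196
grasp_force: 29.8
```

Call:
jog_arm([
  [-1, -0.03, 0.0025, 0, 0, 0, 0],
  [-1, -0.03, 0.0025, 0, 0, 0, 0],
  [-1, -0.03, 0.0025, 0, 0, 0, 0],
  [-1, -0.03, 0.0025, 0, 0, 0, 0],
  [-1, -0.03, 0.0025, 0, 0, 0, 0],
  [-1, -0.03, 0.0025, 0, 0, 0, 0],
  [-1, -0.03, 0.0025, 0, 0, 0, 0],
  [-1, -0.03, 0.0025, 0, 0, 0, 0],
])

```text
clock: 8.63
tcp_pos: [0.535, -0.1635, 0.1563]
tool_rot: [-2.308, -2.127, 0.002]
contact_force: [0.8, -0.2, -1.8]
opening: 0.0198
grasp_force: 29.8
```

Call:
jog_arm([
  [-1, -0.03, 0.0025, 0, 0, 0, 0],
  [-1, -0.03, 0.0025, 0, 0, 0, 0],
  [-1, -0.03, 0.0025, 0, 0, 0, 0],
  [-1, -0.025, 0.0025, 0, 0, 0, 0],
  [-1, -0.015, 0.001, 0, 0, 0, 0],
  [-1, 0, 0, 0, 0, 0, 0],
  [-1, 0, 0, 0, 0, 0, 0],
  [-1, 0, 0, 0, 0, 0, 0],
])

```text
clock: 9.3
tcp_pos: [0.5364, -0.2909, 0.1572]
tool_rot: [-2.308, -2.129, -0.0]
contact_force: [-0.2, -0.5, -2.4]
opening: 0.0199
grasp_force: 29.8
```

```bash
python3 - <<'E'
from fit import *
T=wristT(); p=eyes.snapshot("wrist"); T=T@p["mount"]; w=cloud(p,T); save("w2",p["image"])
a=np.radians(85.3); ex=np.array([np.cos(a),np.sin(a)]); ey=np.array([np.sin(a),-np.cos(a)])
m=(w[...,2]>.017)&(w[...,2]<.026)&(w[...,0]>.43)&(w[...,0]<.6)&(w[...,1]<-.04)&(w[...,1]>-.36)
q=w[m][:,:2]*1000; r=cv2.minAreaRect(q.astype(np.float32)); print(m.sum(),r)
hi,_=np.histogram(q@ex,np.arange(-360,-20,4)); print("along",list(zip(np.arange(-360,-20,4),hi)))
hi,_=np.histogram(q@ey,np.arange(440,620,3)); print("across",[(b,c) for b,c in zip(np.arange(440,620,3),hi) if c])
print(T[:3,3])
for c in "yellow blue red green".split():
    d=nets.pinpoint(p,"stall_"+c)
    if d: v,u=d[0]["centre"]; print(c,d[0]["confidence"],u,v,world(p,u,v,T))
E
python3 go.py 538 -291.4 45.5
```

```text
3337 ((515.595703125, -236.99844360351562), (164.65444946289062, 92.96455383300781), 85.74595642089844)
along [(np.int64(-360), np.int64(0)), (np.int64(-356), np.int64(0)), (np.int64(-352), np.int64(0)), (np.int64(-348), np.int64(0)), (np.int64(-344), np.int64(0)), (np.int64(-340), np.int64(0)), (np.int64(-336), np.int64(0)), (np.int64(-332), np.int64(0)), (np.int64(-328), np.int64(0)), (np.int64(-324), np.int64(0)), (np.int64(-320), np.int64(0)), (np.int64(-316), np.int64(0)), (np.int64(-312), np.int64(0)), (np.int64(-308), np.int64(0)), (np.int64(-304), np.int64(0)), (np.int64(-300), np.int64(0)), (np.int64(-296), np.int64(0)), (np.int64(-292), np.int64(0)), (np.int64(-288), np.int64(0)), (np.int64(-284), np.int64(0)), (np.int64(-280), np.int64(1)), (np.int64(-276), np.int64(46)), (np.int64(-272), np.int64(37)), (np.int64(-268), np.int64(45)), (np.int64(-264), np.int64(48)), (np.int64(-260), np.int64(46)), (np.int64(-256), np.int64(48)), (np.int64(-252), np.int64(50)), (np.int64(-248), np.int64(48)), (np.int64(-244), np.int64(49)), (np.int64(-240), np.int64(46)), (np.int64(-236), n
[... 1778 characters left out ...]
np.int64(542), np.int64(92)), (np.int64(545), np.int64(102)), (np.int64(548), np.int64(89)), (np.int64(551), np.int64(95)), (np.int64(554), np.int64(86)), (np.int64(557), np.int64(105)), (np.int64(560), np.int64(96)), (np.int64(563), np.int64(84)), (np.int64(566), np.int64(96)), (np.int64(569), np.int64(94)), (np.int64(572), np.int64(94)), (np.int64(575), np.int64(722)), (np.int64(578), np.int64(433))]
[ 0.5425 -0.219   0.2838]
blue 0.93 277.2 12.0 [ 0.547  -0.1616  0.01  ]
red 0.83 276.5 111.0 [ 0.5415 -0.2242  0.0092]
green 0.79 281.4 201.8 [ 0.5399 -0.2899  0.0115]
tool shift mm [ -0.1036   1.1565 112.3736] tcp [ 0.5369 -0.2912  0.1579] yaw 85.42547652424902 open 0.020227650402887314 9.55
```

View pics/w2.png

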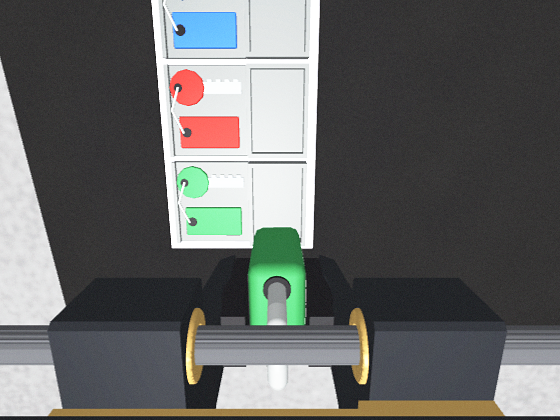

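Wrist view: the green stall's pocket is centred near (275,200), directly in line with the held green padlock (277,290). The red pocket is at (277,110) and the blue at (278,25). The stall walls put the pocket centre-line within 2 mm of the first estimate.

Call:
jog_arm([
  [-1, 0, 0, 0.02, 0, 0, 0],
  [-1, 0, 0, 0.025, 0, 0, 0],
  [-1, 0, 0, 0.025, 0, 0, 0],
  [-1, 0, 0, 0.02, 0, 0, 0],
  [-1, 0, 0, 0.012, 0, 0, 0],
  [-1, 0, 0, 0.004, 0, 0, 0],
  [-1, 0, 0, 0, 0, 0, 0],
  [-1, 0, 0, 0, 0, 0, 0],
])

```text
clock: 10.22
tcp_pos: [0.5371, -0.2921, 0.0525]
tool_rot: [2.308, 2.129, 0.0]
contact_force: [-0.1, 0.6, -0.6]
opening: 0.0197
grasp_force: 29.8
```

```bash
python3 go.py 537 -291.4 45.7; python3 - <<'E'
from h import *
p=eyes.snapshot("side"); im=p["image"][110:270,240:400]; save("s2",cv2.resize(im,None,fx=3.5,fy=3.5))
E
```

```text
tool shift mm [ 0.7237 -0.1786  6.8355] tcp [ 0.5371 -0.2921  0.0525] yaw 85.37713156204127 open 0.01970960636441986 10.2167
```

View pics/s2.png

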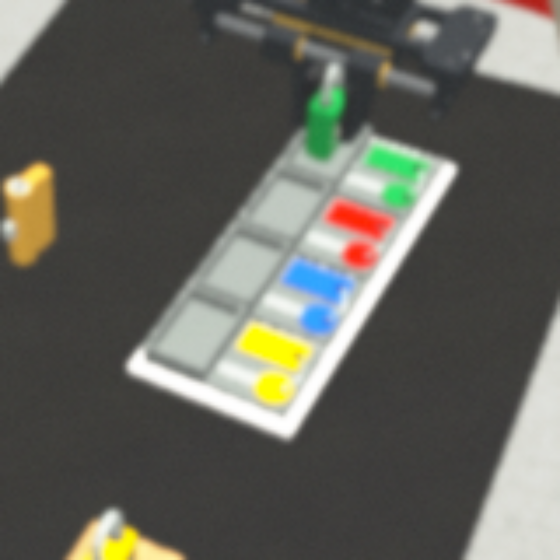

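Side view: the green lock is upright inside the green stall's pocket, lower end at (322,155), just above the floor. I lower it the last bit and release.

Call:
jog_arm([
  [-1, 0.0005, 0, 0.003, 0, 0, 0],
  [-1, 0, 0, 0.0025, 0, 0, 0],
  [-1, 0, 0, 0.0015, 0, 0, 0],
  [-1, 0, 0, 0, 0, 0, 0],
  [-1, 0, 0, 0, 0, 0, 0],
  [-1, 0, 0, 0, 0, 0, 0],
  [-1, 0, 0, 0, 0, 0, 0],
  [-1, 0, 0, 0, 0, 0, 0],
])

```text
clock: 10.93
tcp_pos: [0.5369, -0.2916, 0.0457]
tool_rot: [2.309, 2.129, 0.0]
contact_force: [-1.4, 1.1, 5.8]
opening: 0.0201
grasp_force: 29.8
```

```bash
python3 go.py 537 -291.4 45.7; python3 -c "
from h import *
print(arm.sense()['contact_force'])"
```

```text
tool shift mm [ 0.2055  0.1141 -0.025 ] tcp [ 0.5369 -0.2916  0.0457] yaw 85.36357256906125 open 0.020099100154750946 10.9333
[-1.4178  1.0713  5.7928]
```

Contact with the floor is light (5.8 N), so I release, rise and head back for red.

Call:
jog_arm([
  [0.2, 0, 0, 0, 0, 0, 0],
  [0.2, 0, 0, 0, 0, 0, 0],
  [0.2, 0, 0, 0, 0, 0, 0],
  [0.2, 0, 0, 0, 0, 0, 0],
  [0.2, 0, 0, 0, 0, 0, 0],
  [0.2, 0, 0, 0, 0, 0, 0],
  [0.2, 0, 0, -0.01, 0, 0, 0],
  [0.2, 0, 0, -0.02, 0, 0, 0],
])

```text
clock: 11.6
tcp_pos: [0.5359, -0.291, 0.0736]
tool_rot: [-2.307, -2.127, 0.001]
contact_force: [-1.0, 1.0, -0.3]
opening: 0.0528
grasp_force: 0.0
```

Call:
jog_arm([
  [0.2, 0, 0, -0.025, 0, 0, 0],
  [0.2, 0, 0, -0.03, 0, 0, 0],
  [0.2, 0, 0, -0.03, 0, 0, 0],
  [0.2, 0, 0, -0.01, 0, 0, 0],
  [0.2, 0.02, -0.002, 0, 0, 0, 0],
  [0.2, 0.03, -0.0025, 0, 0, 0, 0],
  [0.2, 0.03, -0.0025, 0, 0, 0, 0],
  [0.2, 0.03, -0.0025, 0, 0, 0, 0],
])

```text
clock: 12.27
tcp_pos: [0.5357, -0.18, 0.1696]
tool_rot: [-2.31, -2.128, 0.0]
contact_force: [0.4, -0.1, 0.9]
opening: 0.053
grasp_force: 0.0
```

Call:
jog_arm([
  [0.2, 0.03, -0.0025, 0, 0, 0, 0],
  [0.2, 0.03, -0.0025, 0, 0, 0, 0],
  [0.2, 0.03, -0.0025, 0, 0, 0, 0],
  [0.2, 0.03, -0.0025, 0, 0, 0, 0],
  [0.2, 0.03, -0.0025, 0, 0, 0, 0],
  [0.2, 0.03, -0.0025, 0, 0, 0, 0],
  [0.2, 0.03, -0.0025, 0, 0, 0, 0],
  [0.2, 0.03, -0.0025, 0, 0, 0, 0],
])

```text
clock: 12.93
tcp_pos: [0.5352, 0.0611, 0.1696]
tool_rot: [-2.309, -2.129, 0.0]
contact_force: [-0.0, -0.3, 1.1]
opening: 0.0528
grasp_force: 0.0
```

```bash
python3 go.py 527 170 42.5
```

```text
tool shift mm [107.8448 -16.9702 127.1266] tcp [0.5352 0.0611 0.1696] yaw 85.3541522650713 open 0.05281714427282409 12.9333
```

Call:
jog_arm([
  [0.2, 0.03, -0.005, 0, 0, 0, 0],
  [0.2, 0.03, -0.005, 0, 0, 0, 0],
  [0.2, 0.03, -0.005, 0, 0, 0, 0],
  [0.2, 0.017, -0.002, 0, 0, 0, 0],
  [0.2, 0, 0, 0.02, 0, 0, 0],
  [0.2, 0, 0, 0.02, 0, 0, 0],
  [0.2, 0, 0, 0, 0, 0, 0],
  [0.2, 0, 0, 0, 0, 0, 0],
])

```text
clock: 13.6
tcp_pos: [0.527, 0.1676, 0.1294]
tool_rot: [-2.309, -2.129, 0.003]
contact_force: [-0.4, -0.4, 0.4]
opening: 0.0528
grasp_force: 0.0
```

```bash
python3 go.py 527 170 42.5; python3 - <<'E'
from fit import *
p=eyes.snapshot("top"); w=cloud(p); locks(p,w)
hsv=cv2.cvtColor(p["image"],cv2.COLOR_RGB2HSV); save("t2",cv2.resize(p["image"][180:300,110:450],None,fx=2.3,fy=2.3))
m=(abs(hsv[...,0].astype(int)-70)<12)&(hsv[...,1]>120)&(w[...,1]<-.03)&(w[...,2]>.045)
print(w[m].mean(0),np.nanmax(w[m][:,2]))
E
```

```text
tool shift mm [ 2.4006 -0.0248 86.8736] tcp [0.527  0.1676 0.1294] yaw 85.35686225589885 open 0.05282303576757009 13.6
lock red 16 [525.0141 153.6354] [ 4.1489 14.4564] 88.9850082397461 ztop 0.05064078432579555
lock yellow 108 [522.9983 102.7548] [35.5901 19.3539] 86.93997955322266 ztop 0.052211213160131
blue none 0
green none 0
[ 0.535  -0.283   0.0545] 0.06006090177652801
```

View pics/t2.png

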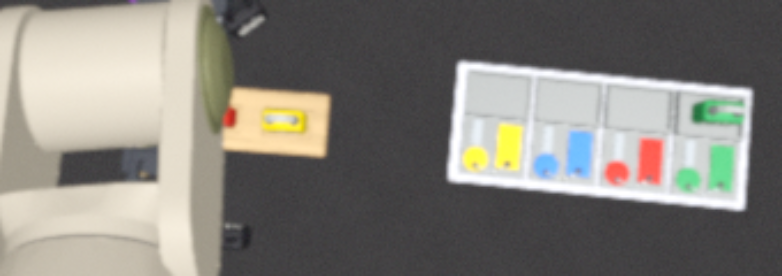

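The top view shows green standing upright in its pocket (720,110). Red is next.

Call:
jog_arm([
  [0.2, 0.002, 0, 0.01, 0, 0, 0],
  [0.2, 0, 0, 0.02, 0, 0, 0],
  [0.2, 0, 0, 0.025, 0, 0, 0],
  [0.2, 0, 0, 0.02, 0, 0, 0],
  [0.2, 0, 0, 0.011, 0, 0, 0],
  [0.2, 0, 0, 0, 0, 0, 0],
  [-1, 0, 0, 0, 0, 0, 0],
  [-1, 0, 0, 0, 0, 0, 0],
])

```text
clock: 14.32
tcp_pos: [0.5282, 0.1697, 0.0448]
tool_rot: [2.309, 2.129, 0.003]
contact_force: [0.1, 0.4, -1.0]
opening: 0.0415
grasp_force: 0.0
```

Call:
jog_arm([
  [-1, 0, 0, 0, 0, 0, 0],
  [-1, 0, 0, 0, 0, 0, 0],
  [-1, 0, 0, 0, 0, 0, 0],
  [-1, 0, 0, 0, 0, 0, 0],
  [-1, 0, 0, 0, 0, 0, 0],
  [-1, 0, 0, 0, 0, 0, 0],
  [-1, 0, 0, 0, 0, 0, 0],
  [-1, 0, 0, 0, 0, 0, 0],
])

```text
clock: 14.98
tcp_pos: [0.5278, 0.1697, 0.0443]
tool_rot: [2.309, 2.129, 0.001]
contact_force: [-1.9, -0.4, 5.3]
opening: 0.0199
grasp_force: 30.0
```

Call:
jog_arm([
  [-1, 0, 0, -0.01, 0, 0, 0],
  [-1, 0, 0, -0.015, 0, 0, 0],
  [-1, 0, 0, -0.02, 0, 0, 0],
  [-1, 0, 0, -0.02, 0, 0, 0],
  [-1, 0, 0, -0.02, 0, 0, 0],
  [-1, 0, 0, -0.02, 0, 0, 0],
  [-1, 0, 0, -0.015, 0, 0, 0],
  [-1, 0, 0, 0, 0, 0, 0],
])

```text
clock: 15.65
tcp_pos: [0.5285, 0.1698, 0.1671]
tool_rot: [2.307, 2.127, 0.007]
contact_force: [-0.1, 1.2, -0.8]
opening: 0.0197
grasp_force: 30.0
```

```bash
python3 go.py 542.5 -225.6 150
```

```text
tool shift mm [-393.0368   45.7885   16.9136] tcp [0.5285 0.1698 0.1671] yaw 85.36598116299314 open 0.019656321376515146 15.65
```

Call:
jog_arm([
  [-1, -0.015, 0.002, 0, 0, 0, 0],
  [-1, -0.025, 0.003, 0, 0, 0, 0],
  [-1, -0.03, 0.0035, 0, 0, 0, 0],
  [-1, -0.03, 0.0035, 0, 0, 0, 0],
  [-1, -0.03, 0.0035, 0, 0, 0, 0],
  [-1, -0.03, 0.0035, 0, 0, 0, 0],
  [-1, -0.03, 0.0035, 0, 0, 0, 0],
  [-1, -0.03, 0.0035, 0, 0, 0, 0],
])

```text
clock: 16.32
tcp_pos: [0.5351, -0.053, 0.1629]
tool_rot: [-2.309, -2.129, 0.001]
contact_force: [1.0, -0.1, -1.0]
opening: 0.0198
grasp_force: 30.0
```

Call:
jog_arm([
  [-1, -0.03, 0.0035, 0, 0, 0, 0],
  [-1, -0.03, 0.0035, 0, 0, 0, 0],
  [-1, -0.03, 0.0035, 0, 0, 0, 0],
  [-1, -0.03, 0.0035, 0, 0, 0, 0],
  [-1, -0.03, 0.003, 0, 0, 0, 0],
  [-1, -0.02, 0.002, 0, 0, 0, 0],
  [-1, 0, 0, 0, 0, 0, 0],
  [-1, 0, 0, 0, 0, 0, 0],
])

```text
clock: 16.98
tcp_pos: [0.5403, -0.2231, 0.1627]
tool_rot: [-2.31, -2.126, 0.0]
contact_force: [1.0, -0.2, -1.0]
opening: 0.0196
grasp_force: 30.0
```

```bash
python3 go.py 542.5 -225.6 47.3
```

```text
tool shift mm [ -2.407    2.534  115.3992] tcp [ 0.5403 -0.2231  0.1627] yaw 85.2601793084786 open 0.019616515033845604 16.9833
```

Call:
jog_arm([
  [-1, -0.0015, 0.002, 0.01, 0, 0, 0],
  [-1, 0, 0, 0.02, 0, 0, 0],
  [-1, 0, 0, 0.025, 0, 0, 0],
  [-1, 0, 0, 0.025, 0, 0, 0],
  [-1, 0, 0, 0.02, 0, 0, 0],
  [-1, 0, 0, 0.007, 0, 0, 0],
  [-1, 0, 0, 0, 0, 0, 0],
  [-1, 0, 0, 0, 0, 0, 0],
])

```text
clock: 17.65
tcp_pos: [0.543, -0.2238, 0.0571]
tool_rot: [2.309, 2.131, 0.0]
contact_force: [0.7, -1.2, -0.3]
opening: 0.0201
grasp_force: 30.0
```

```bash
python3 go.py 542.5 -225.6 47.3
```

```text
tool shift mm [-1.8493 -0.3775  9.7822] tcp [ 0.543  -0.2238  0.0571] yaw 85.40915655634177 open 0.02005892700757889 17.65
```

Call:
jog_arm([
  [-1, -0.0015, 0, 0.004, 0, 0, 0],
  [-1, 0, 0, 0.003, 0, 0, 0],
  [-1, 0, 0, 0.002, 0, 0, 0],
  [-1, 0, 0, 0.001, 0, 0, 0],
  [-1, 0, 0, 0, 0, 0, 0],
  [-1, 0, 0, 0, 0, 0, 0],
  [-1, 0, 0, 0, 0, 0, 0],
  [-1, 0, 0, 0, 0, 0, 0],
])

```text
clock: 18.32
tcp_pos: [0.5427, -0.2259, 0.0473]
tool_rot: [2.309, 2.129, 0.0]
contact_force: [-1.5, 0.5, 5.5]
opening: 0.02
grasp_force: 30.0
```

```bash
python3 go.py 542.5 -225.6 47.3
```

```text
tool shift mm [ 0.3177 -0.2014  0.0299] tcp [ 0.5427 -0.2259  0.0473] yaw 85.35965624299534 open 0.02001054901646281 18.3167
```

On the floor again at 5.5 N. Release and go to blue.

Call:
jog_arm([
  [0.2, 0, 0, 0, 0, 0, 0],
  [0.2, 0, 0, 0, 0, 0, 0],
  [0.2, 0, 0, 0, 0, 0, 0],
  [0.2, 0, 0, 0, 0, 0, 0],
  [0.2, 0, 0, 0, 0, 0, 0],
  [0.2, 0, 0, 0, 0, 0, 0],
  [0.2, 0, 0, -0.01, 0, 0, 0],
  [0.2, 0, 0, -0.02, 0, 0, 0],
])

```text
clock: 18.98
tcp_pos: [0.5417, -0.2253, 0.0757]
tool_rot: [-2.307, -2.127, 0.001]
contact_force: [-0.3, -0.2, 0.2]
opening: 0.0528
grasp_force: 0.0
```

Call:
jog_arm([
  [0.2, 0, 0, -0.025, 0, 0, 0],
  [0.2, 0, 0, -0.03, 0, 0, 0],
  [0.2, 0, 0, -0.03, 0, 0, 0],
  [0.2, 0, 0, -0.01, 0, 0, 0],
  [0.2, 0.02, -0.002, 0, 0, 0, 0],
  [0.2, 0.03, -0.0033, 0, 0, 0, 0],
  [0.2, 0.03, -0.0033, 0, 0, 0, 0],
  [0.2, 0.03, -0.0033, 0, 0, 0, 0],
])

```text
clock: 19.65
tcp_pos: [0.5391, -0.1141, 0.1716]
tool_rot: [-2.31, -2.128, 0.0]
contact_force: [0.2, -0.6, 0.3]
opening: 0.0534
grasp_force: 0.0
```

Call:
jog_arm([
  [0.2, 0.03, -0.0033, 0, 0, 0, 0],
  [0.2, 0.03, -0.0033, 0, 0, 0, 0],
  [0.2, 0.03, -0.0033, 0, 0, 0, 0],
  [0.2, 0.03, -0.0033, 0, 0, 0, 0],
  [0.2, 0.03, -0.0033, 0, 0, 0, 0],
  [0.2, 0.03, -0.0033, 0, 0, 0, 0],
  [0.2, 0.03, -0.0033, 0, 0, 0, 0],
  [0.2, 0.03, -0.0033, 0, 0, 0, 0],
])

```text
clock: 20.32
tcp_pos: [0.5323, 0.1276, 0.1716]
tool_rot: [-2.309, -2.129, 0.001]
contact_force: [-0.1, -0.1, -1.0]
opening: 0.0525
grasp_force: 0.0
```

Call:
jog_arm([
  [0.2, 0.03, -0.0033, 0, 0, 0, 0],
  [0.2, 0.03, -0.0033, 0, 0, 0, 0],
  [0.2, 0.025, -0.0033, 0, 0, 0, 0],
  [0.2, 0.015, -0.002, 0, 0, 0, 0],
  [0.2, 0, 0, 0.02, 0, 0, 0],
  [0.2, 0, 0, 0.02, 0, 0, 0],
  [0.2, 0, 0, 0, 0, 0, 0],
  [0.2, 0, 0, 0, 0, 0, 0],
])

```text
clock: 20.98
tcp_pos: [0.5286, 0.2267, 0.1313]
tool_rot: [-2.309, -2.129, 0.003]
contact_force: [-0.1, -0.1, -0.3]
opening: 0.0529
grasp_force: 0.0
```

```bash
python3 go.py 529.8 235.5 43.5
```

```text
tool shift mm [ 8.9625  0.7016 87.797 ] tcp [0.5286 0.2267 0.1313] yaw 85.35995011775114 open 0.052859938433377884 20.9833
```

Call:
jog_arm([
  [0.2, 0.0085, 0.0005, 0.01, 0, 0, 0],
  [0.2, 0, 0, 0.02, 0, 0, 0],
  [0.2, 0, 0, 0.025, 0, 0, 0],
  [0.2, 0, 0, 0.02, 0, 0, 0],
  [0.2, 0, 0, 0.013, 0, 0, 0],
  [0.2, 0, 0, 0, 0, 0, 0],
  [-1, 0, 0, 0, 0, 0, 0],
  [-1, 0, 0, 0, 0, 0, 0],
])

```text
clock: 21.65
tcp_pos: [0.5309, 0.2355, 0.045]
tool_rot: [2.309, 2.129, 0.003]
contact_force: [0.4, 0.1, 0.9]
opening: 0.0417
grasp_force: 0.0
```

Call:
jog_arm([
  [-1, 0, 0, 0, 0, 0, 0],
  [-1, 0, 0, 0, 0, 0, 0],
  [-1, 0, 0, 0, 0, 0, 0],
  [-1, 0, 0, 0, 0, 0, 0],
  [-1, 0, 0, 0, 0, 0, 0],
  [-1, 0, 0, 0, 0, 0, 0],
  [-1, 0, 0, 0, 0, 0, 0],
  [-1, 0, 0, 0, 0, 0, 0],
])

```text
clock: 22.32
tcp_pos: [0.5304, 0.2353, 0.0444]
tool_rot: [2.309, 2.129, 0.002]
contact_force: [-0.3, -0.5, 7.1]
opening: 0.0196
grasp_force: 29.6
```

Call:
jog_arm([
  [-1, 0, 0, -0.01, 0, 0, 0],
  [-1, 0, 0, -0.015, 0, 0, 0],
  [-1, 0, 0, -0.02, 0, 0, 0],
  [-1, 0, 0, -0.02, 0, 0, 0],
  [-1, 0, 0, -0.02, 0, 0, 0],
  [-1, 0, 0, -0.02, 0, 0, 0],
  [-1, 0, 0, -0.015, 0, 0, 0],
  [-1, 0, 0, 0, 0, 0, 0],
])

```text
clock: 22.98
tcp_pos: [0.5311, 0.2354, 0.1671]
tool_rot: [2.307, 2.128, 0.007]
contact_force: [0.0, 0.1, -1.5]
opening: 0.0202
grasp_force: 29.6
```

```bash
python3 go.py 547.9 -159.8 150
```

```text
tool shift mm [-392.6143   48.6233   16.7552] tcp [0.5311 0.2354 0.1671] yaw 85.36687705740239 open 0.02015736321738327 22.9833
```

Same shift as for red (-0.393, 0.048).

Call:
jog_arm([
  [-1, -0.015, 0.002, 0, 0, 0, 0],
  [-1, -0.025, 0.003, 0, 0, 0, 0],
  [-1, -0.03, 0.0037, 0, 0, 0, 0],
  [-1, -0.03, 0.0037, 0, 0, 0, 0],
  [-1, -0.03, 0.0037, 0, 0, 0, 0],
  [-1, -0.03, 0.0037, 0, 0, 0, 0],
  [-1, -0.03, 0.0037, 0, 0, 0, 0],
  [-1, -0.03, 0.0037, 0, 0, 0, 0],
])

```text
clock: 23.65
tcp_pos: [0.5388, 0.0123, 0.1629]
tool_rot: [-2.309, -2.129, 0.002]
contact_force: [1.1, -0.2, -0.4]
opening: 0.0198
grasp_force: 29.6
```

Call:
jog_arm([
  [-1, -0.03, 0.0037, 0, 0, 0, 0],
  [-1, -0.03, 0.0037, 0, 0, 0, 0],
  [-1, -0.03, 0.0037, 0, 0, 0, 0],
  [-1, -0.03, 0.0037, 0, 0, 0, 0],
  [-1, -0.03, 0.003, 0, 0, 0, 0],
  [-1, -0.021, 0.002, 0, 0, 0, 0],
  [-1, 0, 0, 0, 0, 0, 0],
  [-1, 0, 0, 0, 0, 0, 0],
])

```text
clock: 24.32
tcp_pos: [0.5448, -0.1588, 0.1628]
tool_rot: [-2.31, -2.126, 0.001]
contact_force: [-0.7, -0.0, -0.9]
opening: 0.0196
grasp_force: 29.6
```

```bash
python3 go.py 547.9 -159.8 47.4
```

```text
tool shift mm [ -0.8235   3.3098 115.3634] tcp [ 0.5448 -0.1588  0.1628] yaw 85.25082417616736 open 0.0196238736985346 24.3167
```

Call:
jog_arm([
  [-1, -0.0015, 0.0025, 0.01, 0, 0, 0],
  [-1, 0, 0, 0.02, 0, 0, 0],
  [-1, 0, 0, 0.025, 0, 0, 0],
  [-1, 0, 0, 0.025, 0, 0, 0],
  [-1, 0, 0, 0.02, 0, 0, 0],
  [-1, 0, 0, 0.007, 0, 0, 0],
  [-1, 0, 0, 0, 0, 0, 0],
  [-1, 0, 0, 0, 0, 0, 0],
])

```text
clock: 24.98
tcp_pos: [0.548, -0.1594, 0.057]
tool_rot: [2.309, 2.131, 0.0]
contact_force: [0.7, 0.7, -0.8]
opening: 0.0194
grasp_force: 29.6
```

```bash
python3 go.py 547.9 -159.8 47.4
```

```text
tool shift mm [-0.3598 -0.0699  9.6139] tcp [ 0.548  -0.1594  0.057 ] yaw 85.4128280229905 open 0.019424493236707453 24.9833
```

Call:
jog_arm([
  [-1, 0, 0, 0.004, 0, 0, 0],
  [-1, 0, 0, 0.003, 0, 0, 0],
  [-1, 0, 0, 0.002, 0, 0, 0],
  [-1, 0, 0, 0.001, 0, 0, 0],
  [-1, 0, 0, 0, 0, 0, 0],
  [-1, 0, 0, 0, 0, 0, 0],
  [-1, 0, 0, 0, 0, 0, 0],
  [-1, 0, 0, 0, 0, 0, 0],
])

```text
clock: 25.65
tcp_pos: [0.5478, -0.1601, 0.0474]
tool_rot: [2.309, 2.129, 0.0]
contact_force: [-2.0, 1.2, 5.4]
opening: 0.0197
grasp_force: 29.6
```

```bash
python3 go.py 547.9 -159.8 47.4; python3 go.py 523.3 103.5 130
```

```text
tool shift mm [ 0.2659  0.061  -0.0075] tcp [ 0.5478 -0.1601  0.0474] yaw 85.35997373321378 open 0.01966310561067222 25.65
tool shift mm [260.6909 -45.7024 -82.7077] tcp [ 0.5478 -0.1601  0.0474] yaw 85.35997373321378 open 0.01966310561067222 25.65
```

Release and go to yellow.

Call:
jog_arm([
  [0.2, 0, 0, 0, 0, 0, 0],
  [0.2, 0, 0, 0, 0, 0, 0],
  [0.2, 0, 0, 0, 0, 0, 0],
  [0.2, 0, 0, 0, 0, 0, 0],
  [0.2, 0, 0, 0, 0, 0, 0],
  [0.2, 0, 0, 0, 0, 0, 0],
  [0.2, 0, 0, -0.01, 0, 0, 0],
  [0.2, 0, 0, -0.02, 0, 0, 0],
])

```text
clock: 26.32
tcp_pos: [0.5468, -0.1596, 0.0758]
tool_rot: [-2.307, -2.127, 0.002]
contact_force: [0.5, 0.7, -0.8]
opening: 0.0529
grasp_force: 0.0
```

Call:
jog_arm([
  [0.2, 0, 0, -0.025, 0, 0, 0],
  [0.2, 0, 0, -0.03, 0, 0, 0],
  [0.2, 0, 0, -0.03, 0, 0, 0],
  [0.2, 0, 0, -0.01, 0, 0, 0],
  [0.2, 0.02, -0.003, 0, 0, 0, 0],
  [0.2, 0.03, -0.005, 0, 0, 0, 0],
  [0.2, 0.03, -0.005, 0, 0, 0, 0],
  [0.2, 0.03, -0.005, 0, 0, 0, 0],
])

```text
clock: 26.98
tcp_pos: [0.5382, -0.0479, 0.1717]
tool_rot: [-2.31, -2.128, 0.0]
contact_force: [1.4, 0.0, -0.5]
opening: 0.053
grasp_force: 0.0
```

Call:
jog_arm([
  [0.2, 0.03, -0.006, 0, 0, 0, 0],
  [0.2, 0.03, -0.006, 0, 0, 0, 0],
  [0.2, 0.03, -0.006, 0, 0, 0, 0],
  [0.2, 0.03, -0.006, 0, 0, 0, 0],
  [0.2, 0.02, -0.003, 0, 0, 0, 0],
  [0.2, 0.005, 0, 0.02, 0, 0, 0],
  [0.2, 0, 0, 0.02, 0, 0, 0],
  [0.2, 0, 0, 0, 0, 0, 0],
])

```text
clock: 27.65
tcp_pos: [0.5217, 0.0984, 0.1288]
tool_rot: [-2.305, -2.128, 0.007]
contact_force: [-0.7, -0.3, -0.7]
opening: 0.0529
grasp_force: 0.0
```

```bash
python3 go.py 523.3 103.5 43.5
```

```text
tool shift mm [ 5.273   1.6875 85.3306] tcp [0.5217 0.0984 0.1288] yaw 85.4191605777284 open 0.05287207439727748 27.65
```

Call:
jog_arm([
  [0.2, 0.0035, 0.001, 0.01, 0, 0, 0],
  [0.2, 0, 0, 0.02, 0, 0, 0],
  [0.2, 0, 0, 0.025, 0, 0, 0],
  [0.2, 0, 0, 0.02, 0, 0, 0],
  [0.2, 0, 0, 0.012, 0, 0, 0],
  [0.2, 0, 0, 0, 0, 0, 0],
  [-1, 0, 0, 0, 0, 0, 0],
  [-1, 0, 0, 0, 0, 0, 0],
])

```text
clock: 28.32
tcp_pos: [0.5255, 0.1011, 0.0459]
tool_rot: [2.309, 2.128, 0.002]
contact_force: [-0.6, -0.3, 0.1]
opening: 0.0415
grasp_force: 0.0
```

Call:
jog_arm([
  [-1, 0, 0, 0, 0, 0, 0],
  [-1, 0, 0, 0, 0, 0, 0],
  [-1, 0, 0, 0, 0, 0, 0],
  [-1, 0, 0, 0, 0, 0, 0],
  [-1, 0, 0, 0, 0, 0, 0],
  [-1, 0, 0, 0, 0, 0, 0],
  [-1, 0, 0, 0, 0, 0, 0],
  [-1, 0, 0, 0, 0, 0, 0],
])

```text
clock: 28.98
tcp_pos: [0.5248, 0.1013, 0.0453]
tool_rot: [2.309, 2.13, 0.001]
contact_force: [-1.7, -0.3, 5.8]
opening: 0.0199
grasp_force: 30.0
```

Call:
jog_arm([
  [-1, 0, 0, -0.01, 0, 0, 0],
  [-1, 0, 0, -0.015, 0, 0, 0],
  [-1, 0, 0, -0.02, 0, 0, 0],
  [-1, 0, 0, -0.02, 0, 0, 0],
  [-1, 0, 0, -0.02, 0, 0, 0],
  [-1, 0, 0, -0.02, 0, 0, 0],
  [-1, 0, 0, -0.015, 0, 0, 0],
  [-1, 0, 0, 0, 0, 0, 0],
])

```text
clock: 29.65
tcp_pos: [0.5259, 0.1012, 0.168]
tool_rot: [2.306, 2.127, 0.007]
contact_force: [-0.1, -0.1, -0.6]
opening: 0.0197
grasp_force: 30.0
```

```bash
python3 go.py 553.4 -94.0 150
```

```text
tool shift mm [-192.3338   43.1228   18.2225] tcp [0.5259 0.1012 0.168 ] yaw 85.3632065217393 open 0.019677810896760548 29.65
```

Call:
jog_arm([
  [-1, -0.015, 0.003, 0, 0, 0, 0],
  [-1, -0.025, 0.006, 0, 0, 0, 0],
  [-1, -0.03, 0.0065, 0, 0, 0, 0],
  [-1, -0.03, 0.0065, 0, 0, 0, 0],
  [-1, -0.03, 0.0065, 0, 0, 0, 0],
  [-1, -0.03, 0.0065, 0, 0, 0, 0],
  [-1, -0.023, 0.006, 0, 0, 0, 0],
  [-1, -0.01, 0.002, 0, 0, 0, 0],
])

```text
clock: 30.32
tcp_pos: [0.5521, -0.0975, 0.1638]
tool_rot: [-2.312, -2.126, 0.001]
contact_force: [-0.2, 0.9, -1.3]
opening: 0.0199
grasp_force: 30.0
```

Call:
jog_arm([
  [-1, 0, 0, 0, 0, 0, 0],
  [-1, 0, 0, 0, 0, 0, 0],
  [-1, 0, 0, 0.02, 0, 0, 0],
  [-1, 0, 0, 0.02, 0, 0, 0],
  [-1, 0, 0, 0.02, 0, 0, 0],
  [-1, 0, 0, 0, 0, 0, 0],
  [-1, 0, 0, 0, 0, 0, 0],
  [-1, 0, 0, 0, 0, 0, 0],
])

```text
clock: 30.98
tcp_pos: [0.5524, -0.0939, 0.1058]
tool_rot: [2.308, 2.13, 0.001]
contact_force: [0.6, -0.0, -1.3]
opening: 0.0199
grasp_force: 30.0
```

```bash
python3 go.py 553.4 -95.5 48.3
```

```text
tool shift mm [-1.5204  1.0346 57.5198] tcp [ 0.5524 -0.0939  0.1058] yaw 85.42508055198313 open 0.019921184260694103 30.9833
```

Call:
jog_arm([
  [-1, -0.0005, 0.001, 0.01, 0, 0, 0],
  [-1, 0, 0, 0.02, 0, 0, 0],
  [-1, 0, 0, 0.015, 0, 0, 0],
  [-1, 0, 0, 0.004, 0, 0, 0],
  [-1, 0, 0, 0, 0, 0, 0],
  [-1, 0, 0, 0, 0, 0, 0],
  [-1, 0, 0, 0, 0, 0, 0],
  [-1, 0, 0, 0, 0, 0, 0],
])

```text
clock: 31.65
tcp_pos: [0.5534, -0.0954, 0.0567]
tool_rot: [2.308, 2.129, 0.001]
contact_force: [0.4, 0.1, -1.6]
opening: 0.0197
grasp_force: 30.0
```

```bash
python3 go.py 553.4 -95.5 48.3
```

```text
tool shift mm [-0.095  -0.0185  8.3815] tcp [ 0.5534 -0.0954  0.0567] yaw 85.35822438012079 open 0.019730917936183364 31.65
```

Call:
jog_arm([
  [-1, 0, 0, 0.004, 0, 0, 0],
  [-1, 0, 0, 0.003, 0, 0, 0],
  [-1, 0, 0, 0.0015, 0, 0, 0],
  [-1, 0, 0, 0, 0, 0, 0],
  [-1, 0, 0, 0, 0, 0, 0],
  [-1, 0, 0, 0, 0, 0, 0],
  [-1, 0, 0, 0, 0, 0, 0],
  [-1, 0, 0, 0, 0, 0, 0],
])

```text
clock: 32.32
tcp_pos: [0.5531, -0.0953, 0.0483]
tool_rot: [2.309, 2.129, 0.0]
contact_force: [-3.6, 0.5, 11.7]
opening: 0.0199
grasp_force: 30.0
```

Yellow is on the floor (11.7 N). I release it, lift and step back toward the rack to clear the view.

Call:
jog_arm([
  [0.2, 0, 0, 0, 0, 0, 0],
  [0.2, 0, 0, 0, 0, 0, 0],
  [0.2, 0, 0, 0, 0, 0, 0],
  [0.2, 0, 0, 0, 0, 0, 0],
  [0.2, 0, 0, 0, 0, 0, 0],
  [0.2, 0, 0, 0, 0, 0, 0],
  [0.2, 0, 0, -0.01, 0, 0, 0],
  [0.2, 0, 0, -0.02, 0, 0, 0],
])

```text
clock: 32.98
tcp_pos: [0.5521, -0.0949, 0.0763]
tool_rot: [-2.307, -2.127, 0.003]
contact_force: [0.3, 0.4, 0.5]
opening: 0.0529
grasp_force: 0.0
```

Call:
jog_arm([
  [0.2, 0, 0, -0.03, 0, 0, 0],
  [0.2, 0, 0, -0.03, 0, 0, 0],
  [0.2, 0, 0, -0.03, 0, 0, 0],
  [0.2, 0, 0, -0.03, 0, 0, 0],
  [0.2, 0.03, -0.01, 0, 0, 0, 0],
  [0.2, 0.03, -0.01, 0, 0, 0, 0],
  [0.2, 0.03, -0.01, 0, 0, 0, 0],
  [0.2, 0.03, -0.01, 0, 0, 0, 0],
])

```text
clock: 33.65
tcp_pos: [0.5222, 0.0288, 0.1982]
tool_rot: [2.31, 2.129, 0.001]
contact_force: [0.7, 0.1, -0.3]
opening: 0.0526
grasp_force: 0.0
```

Call:
jog_arm([
  [0.2, 0.03, -0.01, 0, 0, 0, 0],
  [0.2, 0.03, -0.01, 0, 0, 0, 0],
  [0.2, 0.03, -0.01, 0, 0, 0, 0],
  [0.2, 0.03, -0.01, 0, 0, 0, 0],
  [0.2, 0.02, 0, 0, 0, 0, 0],
  [0.2, 0, 0, 0, 0, 0, 0],
  [0.2, 0, 0, 0, 0, 0, 0],
  [0.2, 0, 0, 0, 0, 0, 0],
])

```text
clock: 34.32
tcp_pos: [0.4944, 0.1697, 0.1976]
tool_rot: [2.31, 2.129, 0.0]
contact_force: [0.0, -0.3, 0.1]
opening: 0.0528
grasp_force: 0.0
```

```bash
python3 - <<'E'
from h import *
ims=[]
for n in ("top","side"):
    p=eyes.snapshot(n); w=cloud(p); hsv=cv2.cvtColor(p["image"],cv2.COLOR_RGB2HSV)
    ims.append(cv2.resize(p["image"][190:290,290:450] if n=="top" else p["image"][125:235,250:390],(480,300),interpolation=cv2.INTER_CUBIC))
    for c,h in dict(red=0,yellow=27,blue=107,green=70).items():
        m=(abs((hsv[...,0].astype(int)-h+90)%180-90)<12)&(hsv[...,1]>120)&(w[...,1]<-.03)&(w[...,2]>.05)&(w[...,2]<.063)
        q=w[m]; print(n,c,m.sum(),q.mean(0) if len(q) else "", np.median(q[:,2]) if len(q) else "")
save("end",np.vstack(ims)); print(arm.sense()["tcp_pos"],arm.sense()["clock"])
E
```

```text
top red 94 [ 0.5412 -0.2213  0.0554] 0.0555126256763272
top yellow 155 [ 0.5936 -0.1053  0.0562] 0.055808506555682924
top blue 95 [ 0.5458 -0.157   0.0553] 0.055393977798468
top green 69 [ 0.5349 -0.284   0.055 ] 0.055178986181771195
side red 854 [ 1.2789 -0.3457  0.0565] 0.056546735158022055
side yellow 343 [ 0.6308 -0.924   0.0565] 0.056420244084296356
side blue 0  
side green 0  
[0.4945 0.1693 0.1974] 34.4167
```

View pics/end.png

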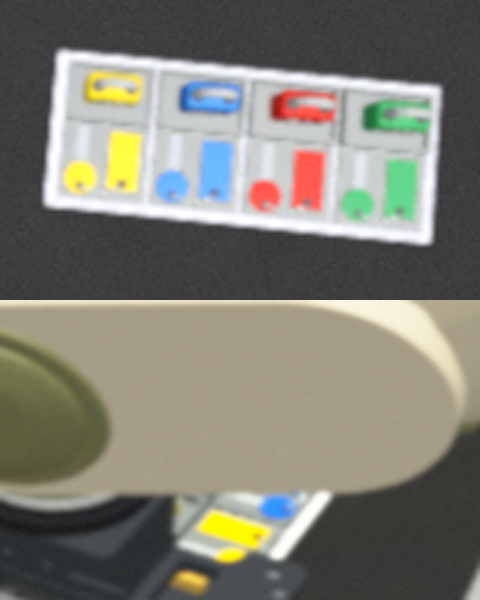

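The top view shows all four padlocks upright in the pockets of their own colour: yellow (113,88), blue (210,97), red (305,106) and green (398,115). Their tops are at about 55–56 mm, against 57 mm expected, so they stand on the floor. I hand in.

```bash
python3 -c "
from plant import ticket
print(ticket.finish_job())"
```

```text
the job is handed in; nothing more can be done
None
```

All four padlocks are upright and released in the stalls of their own colour, as the last top view shows; the job was handed in at about 34 s, with no verdict returned, and I did not re-measure the oil bottle and brass cylinder at the end.

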